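Load two lying sample tubes into the gravity chute

ROBOT

A 6-joint arm with a two-finger parallel gripper is mounted at the origin on a cart in front of the work surface, level with it; the furniture and walls round the work are solid. World frame = base frame: x ahead of the robot, y to its left, z up, the work surface at z = 0. Lengths are in m, angles in rad, forces in N, time in s.
With the tool pointing down it reaches from about 0.35 to 1 m from the base axis. Payload 7.1 kg.
Tool frame: the origin (TCP) lies at the very end of the fingers, on their centre line; the grasp point (between the pads) lies 19 mm behind it; z points along the fingers, y is the direction in which the jaws open and shut (so a half turn about z gives the same grasp; the last joint's range is limited). The gripper opens to 85 mm and grips with 20 to 120 N. Pads are 22 mm wide; open, the fingers measure 114 mm over their backs; the gripper's body (76 mm by 85 mm) begins 54 mm behind the grasp point. The pads swing forward as they close: fully open they stand 13 mm farther back than shut.
Start: joints at [1.223, 0.423, 1.63, -0, 1.089, -0.019], TCP at [0.202, 0.592, 0.231] pointing down, gripper open.
Joint ranges: [-3, 3], [-0.9, 2.11], [0.09, 2.58], [-1.31, 4.45], [0.11, 2.69], [-2.54, 2.54]. Speed limits (rad/s): [2.39, 2.39, 3.01, 3.14, 3.14, 3.14].

INTERFACE

Orientations are given as a unit quaternion [w, x, y, z].
In Python, from plant import observe, grab_frame, close_job gives the robot as it stands. The module is installed in compiled form; this text tells all that it offers.
- The arm moves only by the shell command python3 -m crank 'ROWS'. ROWS is JSON, a list of rows, each a list of 3 entries, a list of its own where there are three numbers: the shift along the tool's x, y, z in cm, then the turn, a rotation vector about the tool's x, y, z in rad, then the opening, from 0 (shut) to 1 (fully open). A call has 1 to 8 rows; each row is the pose to reach, as a shift and turn from the pose commanded when the call began, along the tool's axes at that moment; what a row does not reach only later rows make up. A row lasts 1/12 s, in which the tool goes at most 41.7 mm and 7.16 degrees, less where a joint would pass 70% of its speed; a pose out of reach is approached as far as the arm can. A call with a gripper value outside its range is refused whole. The fingers move at their own pace and stop on an object; the grip force is fixed at half the most. Time passes only in rows, so rows that repeat a pose let the fingers close. It gives the time, the measured TCP pose, the force and the opening at its end, in the units of the state.
- observe(): the state, without advancing time (a new reading comes with each control period).
- grab_frame(name): name is "scene" or "side" or "wrist"; returns a dict with "image" (384x512x3 uint8, blue, green, red), "vertical_fov" (degrees; the focal length in pixels is half the picture's height over the tangent of half this angle, whatever the lens; pixels are square), "cx", "cy" (the principal point, pixels), "world_to_cam" (4x4, takes a point from world to camera coordinates). Camera axes: x right, y down, z forward; pixel columns grow to the right and rows downward; lengths in m; the calibration is good to about 2 mm. A picture is of the moment at which its call begins. There is no depth.
- close_job(): hands the job in, once; it reports no verdict.
The state is a dict: "time": time; "qpos": joint angles; "joint_velocities": joint speeds; "tau": joint torques, N m; "eef_pos": TCP position; "orientation": TCP orientation; "contact_force": force on the tool from outside, world axes, zero at the start; "ft_torque": the same for the moment, N m; "finger_gap": opening from 0.0 (shut) to 1.0 (fully open).
Only numpy, scipy, OpenCV 4.12 (cv2) and the standard library are available. Lean on these libraries where they do the work, as an engineer would, in place of code of your own. Each camera call takes 0.05 s, during which the arm holds its last target.

TASK

Load the two capped tubes lying on the grey rests into the gravity chute and let them roll down behind the tube that already waits at its stop. All three must end up lying across the rails in one close row, with their caps on the same side as the waiting tube's.

Things in the scene. Friction and masses are not known exactly. Their poses are not given: they have to be found in the camera images.
- tube_1: capped 50 ml tube, 113 mm long, body 31 mm across (grasp here), ribbed cap 34 mm across and 20 mm long, 30 g. Lies level on one of two fixed grey V-rests, left or right of the chute, axis 38 mm above the table, cap roughly left or roughly right. Origin: foot (end without cap), on the axis; z runs along the axis from foot to cap, balance point at z = 50 mm.
- tube_2: same tube with another cap and filling, same origin and axes, on the other V-rest. A rest has a foot plate 78 x 52 mm, 5 mm thick, and two notched posts 29 mm either side of the tube's middle (8 mm thick, tops 34 mm above the table, 44 mm wide); between them the tube is free, so fingers fit on both sides of it at the middle.
- tube_waiting: same tube, origin and axes; starts and stays loose in the chute, against the stop. The chute is two steel rails, 12 mm wide, centred 28 mm either side of the middle, open between for fingertips, 220 mm long; aluminium cheeks 133 mm apart stand 30 mm above the rails, high end open. Low end with the 21 mm stop bar: on the left.
- chute_run (a point): point on the stop bar's face, midway between rails, level with their top. x: up along the rails (14 degrees above level); y: level, across, to the cap side (away from the robot); z: square off the rails. Resting tubes' axes are 15.5 mm off the rails at x = 16, 47, 78 mm. A tube freed at x = 140 to 180 mm, lying level along y, middle at y = 0, at most a few mm above the rails, rolls down.

How it is judged:
At the end, for the whole second after the job is handed in: All three tubes lie still on the chute's rails, feet within 10 mm of the resting level, caps all towards chute +y, within 15 degrees of square and 25 mm of central: the waiting tube at the stop, the two others next behind it in either order (axes 36 to 62 mm and 66 to 100 mm from the stop) (x of tube_waiting in the frame of chute_run between 0.008 and 0.028 m and y of tube_waiting in the frame of chute_run between -0.085 and -0.03 m and z of tube_waiting in the frame of chute_run between 0.005 and 0.026 m and angle between the z axis of tube_waiting and the y axis of chute_run, either way round below 0.26 rad and linear speed of tube_waiting below 0.03 m/s and ((x of tube_1 in the frame of chute_run between 0.036 and 0.062 m and y of tube_1 in the frame of chute_run between -0.085 and -0.03 m and z of tube_1 in the frame of chute_run between 0.005 and 0.026 m and angle between the z axis of each of tube_1, tube_2 and the y axis of chute_run, either way round below 0.26 rad and linear speed of each of tube_1, tube_2 below 0.03 m/s and x of tube_2 in the frame of chute_run between 0.066 and 0.1 m and y of tube_2 in the frame of chute_run between -0.085 and -0.03 m and z of tube_2 in the frame of chute_run between 0.005 and 0.026 m) or (x of tube_2 in the frame of chute_run between 0.036 and 0.062 m and y of tube_2 in the frame of chute_run between -0.085 and -0.03 m and z of tube_2 in the frame of chute_run between 0.005 and 0.026 m and angle between the z axis of each of tube_2, tube_1 and the y axis of chute_run, either way round below 0.26 rad and linear speed of each of tube_2, tube_1 below 0.03 m/s and x of tube_1 in the frame of chute_run between 0.066 and 0.1 m and y of tube_1 in the frame of chute_run between -0.085 and -0.03 m and z of tube_1 in the frame of chute_run between 0.005 and 0.026 m))); the robot touches nothing.
It also fails if it takes over 61 s, if anything falls off the work surface, if the arm or the gripper's body presses on something with over 40 N, if the wrist force passes 120 N, or if a joint passes its speed limit or range.

## Working session

There is one attempt and no reset: what is moved stays moved. The work goes in short steps, Python scripts to look and compute and a shell command to move; the robot and the scene stay as the last step left them, time stands still between calls to the robot, and variables do not carry over. Pictures are saved under pics/ and viewed, and the job is handed in when it is done.

```bash
mkdir -p pics; cat > h.py <<'E'
import numpy as np,cv2
from plant import observe,grab_frame
def snap(n,f):
    d=grab_frame(n);cv2.imwrite('pics/'+f,d['image']);np.savez('pics/'+f+'.npz',**{k:d[k] for k in d});return d
E
python3 - <<'E'
from h import *
print(observe())
for n in('scene','side','wrist'):
    d=snap(n,n+'0.png');print(n,d['vertical_fov'],d['cx'],d['cy'],np.round(d['world_to_cam'],4).tolist())
E
```

```text
{'time': 0.0, 'qpos': array([ 1.22301337e+00,  4.23864168e-01,  1.63073100e+00,  1.21360866e-05,
        1.08855199e+00, -1.89897447e-02]), 'joint_velocities': array([-0.00028906,  0.0014653 , -0.00168432, -0.00175882, -0.00097219,
       -0.0001081 ]), 'tau': array([-1.61194661e-03, -5.57398689e+01, -2.81749535e+01, -9.76808087e-05,
        7.29506239e-03, -8.27217463e-06]), 'eef_pos': array([0.20158949, 0.59100707, 0.230515  ]), 'orientation': array([-1.47023424e-04,  1.63659835e-01,  9.86516525e-01, -7.63238287e-04]), 'contact_force': array([ 0.03975668, -0.62650111, -0.01135867]), 'ft_torque': array([-0.03118794,  0.06050514,  0.00772292]), 'finger_gap': 1.0025324001840425}
scene 53.60589438294043 260.79789635806503 188.40372790677566 [[0.7837, -0.6211, 0.0011, -0.3793], [-0.426, -0.5387, -0.7268, 0.2894], [0.4521, 0.5692, -0.6868, 0.9517], [0.0, 0.0, 0.0, 1.0]]
side 47.94731179990917 254.83133673258865 187.99832158912187 [[-0.9987, 0.0514, 0.003, 0.4784], [0.0167, 0.377, -0.9261, 0.0667], [-0.0488, -0.9248, -0.3774, 1.1338], [0.0, 0.0, 0.0, 1.0]]
wrist 66.38421898569213 258.65462126851975 187.60260118142946 [[0.3226, 0.9465, -0.0009, -0.6243], [0.9111, -0.3102, 0.2715, -0.0353], [0.2567, -0.0884, -0.9625, 0.3792], [0.0, 0.0, 0.0, 1.0]]
```

View pics/scene0.png

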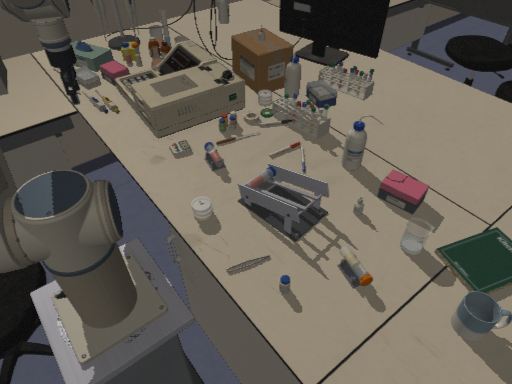

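View pics/side0.png

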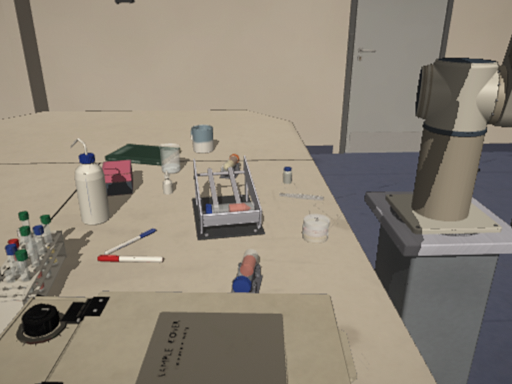

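View pics/wrist0.png

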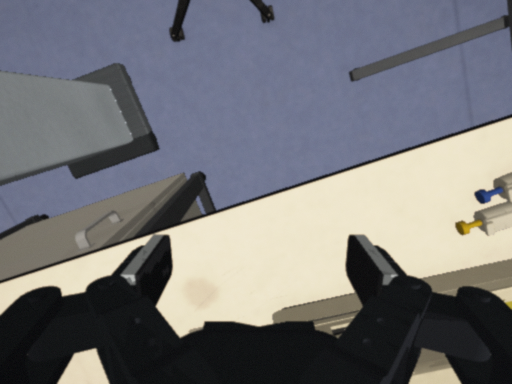

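Scene view: the left tube has a blue cap at about (210,148) and foot at about (218,165). The chute is at about (285,200). The right tube's orange cap is at about (368,280). Next I'll enlarge the crops.

```bash
python3 - <<'E'
import cv2,numpy as np
def crop(f,x,y,w,h,s,o):
    a=cv2.imread('pics/'+f)[y:y+h,x:x+w];a=cv2.resize(a,None,fx=s,fy=s,interpolation=cv2.INTER_CUBIC)
    for i in range(0,w,10):
        cv2.putText(a,str(x+i),(i*s,8),0,.3,(0,255,255),1) if i%20==0 else 0
        cv2.line(a,(i*s,10),(i*s,16),(0,255,255),1)
    for j in range(0,h,10):
        cv2.putText(a,str(y+j),(0,j*s+4),0,.3,(0,255,255),1);
    cv2.imwrite('pics/'+o,a)
crop('scene0.png',230,155,110,80,7,'c_chute.png')
crop('scene0.png',195,135,40,40,10,'c_left.png')
crop('scene0.png',330,235,50,60,10,'c_right.png')
crop('side0.png',185,145,80,100,6,'s_chute.png')
crop('side0.png',225,240,45,60,10,'s_left.png')
E
```

```text
(no output)
```

View pics/c_chute.png

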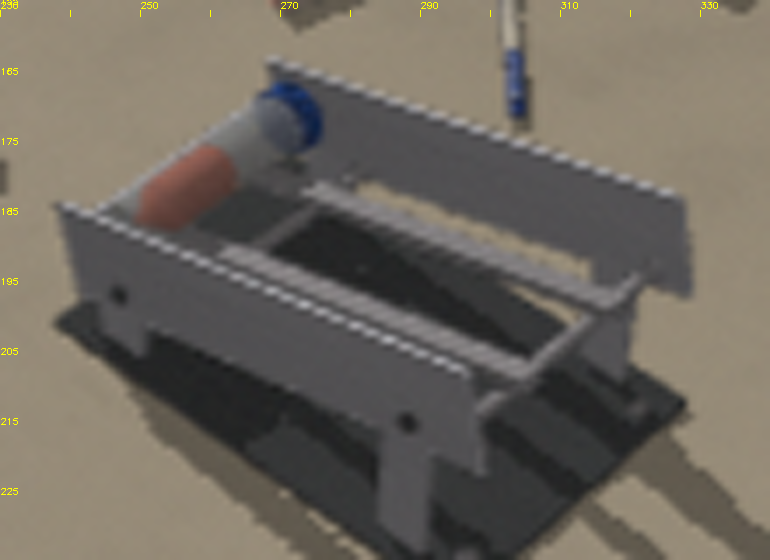

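View pics/c_left.png

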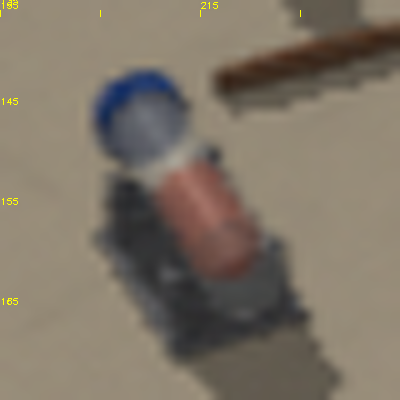

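View pics/c_right.png

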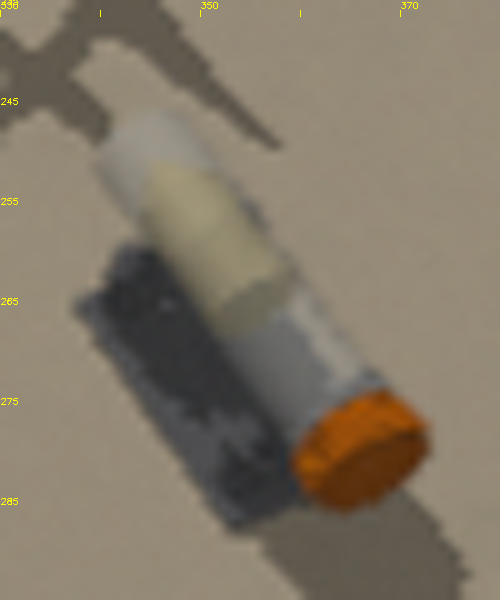

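View pics/s_chute.png

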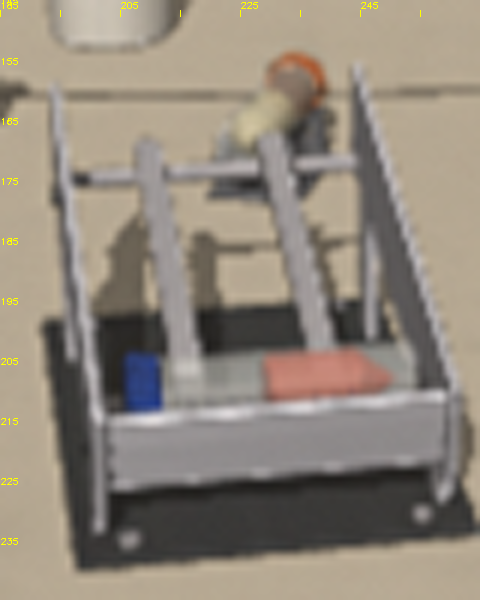

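View pics/s_left.png

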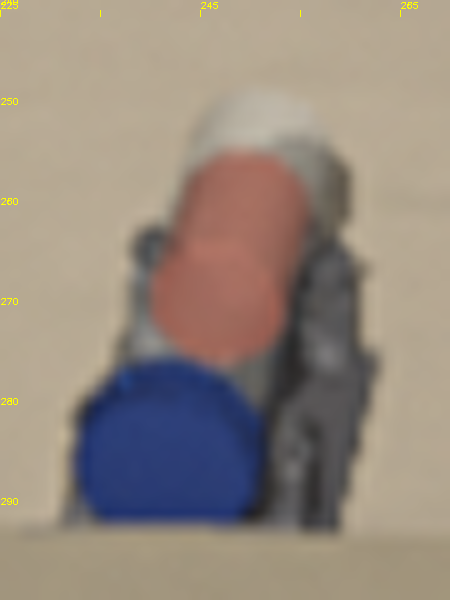

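```bash
cat >> h.py <<'E'
def load(f):
    return dict(np.load('pics/'+f+'.npz'))
def K(d):
    h=d['image'].shape[0];f=h/2/np.tan(np.radians(d['vertical_fov'])/2);return f
def proj(d,P):
    P=np.atleast_2d(P);W=d['world_to_cam'];c=P@W[:3,:3].T+W[:3,3];return np.c_[K(d)*c[:,0]/c[:,2]+d['cx'],K(d)*c[:,1]/c[:,2]+d['cy']]
def ray(d,u,v,z):
    W=d['world_to_cam'];R=W[:3,:3];o=-R.T@W[:3,3];r=R.T@np.array([(u-d['cx'])/K(d),(v-d['cy'])/K(d),1]);return o+r*(z-o[2])/r[2]
E
cat > fit.py <<'E'
from h import *
from scipy.optimize import least_squares
s,d=load('scene0.png'),load('side0.png')
a=np.radians(14)
def T(p):
    px,py,pz,yaw=p[:4]
    # chute x horizontal dir: -90deg+yaw
    hx=np.array([np.sin(yaw),-np.cos(yaw),0]);X=np.cos(a)*hx+np.array([0,0,np.sin(a)]);Y=np.array([np.cos(yaw),np.sin(yaw),0]);Z=np.cross(X,Y)
    return np.c_[X,Y,Z],np.array([px,py,pz])
obs=[] # view, point fn(p), uv
def add(v,f,u,w): obs.append((v,f,u,w))
L=lambda p:p[4];H=lambda p:p[5]
for v,pts in ((s,[(238.6,184.3),(296.9,208.3),(268.6,163.6),(327.6,183.3)]),(d,[(260.3,210.5),(244.5,156.7),(201.3,214.2),(194.2,159.7)])):
    for (y,e),(u,w) in zip([(-.068,4),(-.068,5),(.068,4),(.068,5)],pts):
        add(v,lambda p,y=y,e=e:(p[e],y,.03),u,w)
for v,pts in ((s,[(304.3,207.6),(317.6,197.9)]),(d,[(230.3,167.5),(209.7,168.3)])):
    for y,(u,w) in zip((-.028,.028),pts): add(v,lambda p,y=y:(p[6],y,0),u,w)
def res(p):
    R,t=T(p);r=[]
    for v,f,u,w in obs:r+=list(proj(v,R@np.array(f(p))+t)[0]-[u,w])
    r.append((p[6]-.22)*2000*0.3)
    return r
if __name__=='__main__':
    o=least_squares(res,[.55,.1,.04,0,-.005,.22,.22]);print(np.round(o.x,4));print(np.round(o.fun,1))
    np.save('chute.npy',o.x)
    R,t=T(o.x);print(R,t);print('tubes rest center',[np.round(R@[x,0,.0155]+t,4) for x in(.016,.047,.078,.15,.16)])
    for n,v,c in(('sc',s,(230,155,110,80,7)),('si',d,(185,145,80,100,6))):
        x,y,w,h,k=c;im=cv2.resize(v['image'][y:y+h,x:x+w],None,fx=k,fy=k,interpolation=cv2.INTER_CUBIC)
        def dl(P,col):
            q=proj(v,np.array([R@np.array(z)+t for z in P]));q=((q-[x,y]+.5)*k).astype(int)
            cv2.polylines(im,[q.reshape(-1,1,2)],False,col,1)
        for yy in(-.034,-.022,.022,.034): dl([(0,yy,0),(o.x[6],yy,0)],(0,255,0))
        for yy in(-.0665,.0665): dl([(o.x[4],yy,.03),(o.x[5],yy,.03)],(0,0,255))
        dl([(0,-.0665,.021),(0,.0665,.021)],(255,255,0));dl([(0,-.0665,0),(0,.0665,0)],(255,255,0))
        th=np.linspace(0,6.3,30)
        for yy,r in((-.0565,.0155),(.0365,.0155),(.0365,.017),(.0565,.017)): dl([(.016+r*np.cos(q),yy,.0155+r*np.sin(q)) for q in th],(255,0,255))
        cv2.imwrite('pics/ov_%s.png'%n,im)
    for n,v,u,w in(('Lcap',s,209.3,145.5),('Lfoot',s,219.5,163),('Rcap',s,366.5,280),('Rfoot',s,345.5,249),('Lcap_side',d,243,284),('Lfoot_side',d,252,254)):
        print(n,np.round(ray(v,u,w,.038),4))
E
python3 fit.py
```

```text
[ 0.5417  0.0927  0.0394  0.1352 -0.0081  0.2279  0.22  ]
[-0.5 -0.2 -0.8  0.3 -0.5  0.3 -1.   0.6 -0.3 -0.8 -0.7 -0.8 -0.6  0.1
 -0.5 -1.   0.2  1.2 -0.8  0.7 -0.8  0.  -0.6  0.4  0. ]
[[ 0.13074307  0.99088023 -0.03259791]
 [-0.96144685  0.13474559  0.23971562]
 [ 0.2419219   0.          0.97029573]] [0.54168912 0.09272285 0.03940593]
tubes rest center [array([0.5433, 0.0811, 0.0583]), array([0.5473, 0.0513, 0.0658]), array([0.5514, 0.0214, 0.0733]), array([ 0.5608, -0.0478,  0.0907]), array([ 0.5621, -0.0574,  0.0932])]
Lcap [0.5286 0.3543 0.038 ]
Lfoot [0.5022 0.2495 0.038 ]
Rcap [ 0.5345 -0.3657  0.038 ]
Rfoot [ 0.5658 -0.2662  0.038 ]
Lcap_side [0.5183 0.3487 0.038 ]
Lfoot_side [0.4975 0.2462 0.038 ]
```

View pics/ov_sc.png

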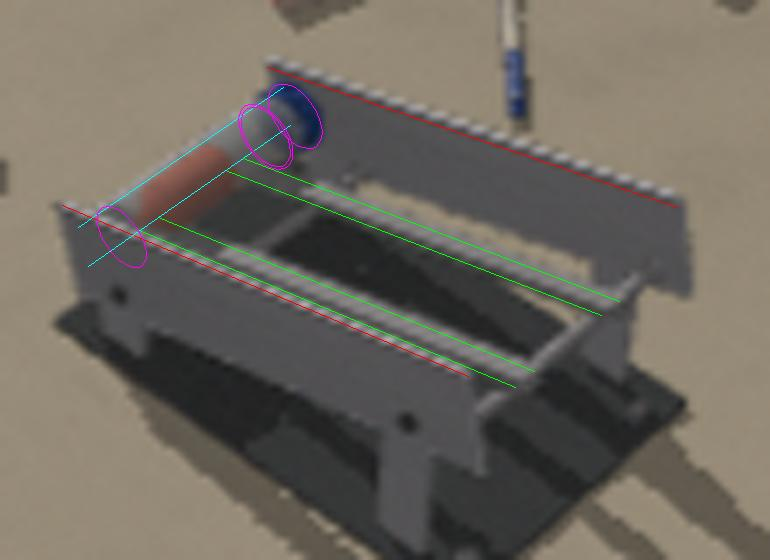

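View pics/ov_si.png

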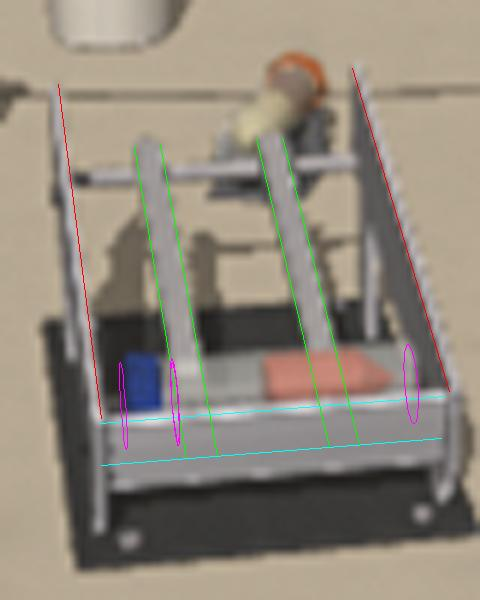

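```bash
sed -i "s/obs.append((v,f,u,w))/obs.append((v,f,u-.5,w-.5))/; s/ray(v,u,w,.038)/ray(v,u-.5,w-.5,.038)/" fit.py; python3 fit.py
```

```text
[ 0.5422  0.0943  0.0409  0.1351 -0.0079  0.2279  0.22  ]
[-0.2 -0.3 -0.6  0.  -0.2  0.1 -0.8  0.4  0.1 -0.6 -0.4 -0.6 -0.3  0.3
 -0.3 -0.9  0.4  0.9 -0.5  0.4 -0.5  0.2 -0.4  0.6 -0. ]
[[ 0.13072812  0.99088232 -0.03259418]
 [-0.96144888  0.13473018  0.23971613]
 [ 0.2419219   0.          0.97029573]] [0.54216384 0.09431269 0.04090662]
tubes rest center [array([0.5438, 0.0826, 0.0598]), array([0.5478, 0.0528, 0.0673]), array([0.5519, 0.023 , 0.0748]), array([ 0.5613, -0.0462,  0.0922]), array([ 0.5626, -0.0558,  0.0947])]
Lcap [0.5288 0.3579 0.038 ]
Lfoot [0.5024 0.2528 0.038 ]
Rcap [ 0.5347 -0.364   0.038 ]
Rfoot [ 0.566  -0.2642  0.038 ]
Lcap_side [0.5191 0.3471 0.038 ]
Lfoot_side [0.4984 0.2443 0.038 ]
```

View pics/ov_sc.png

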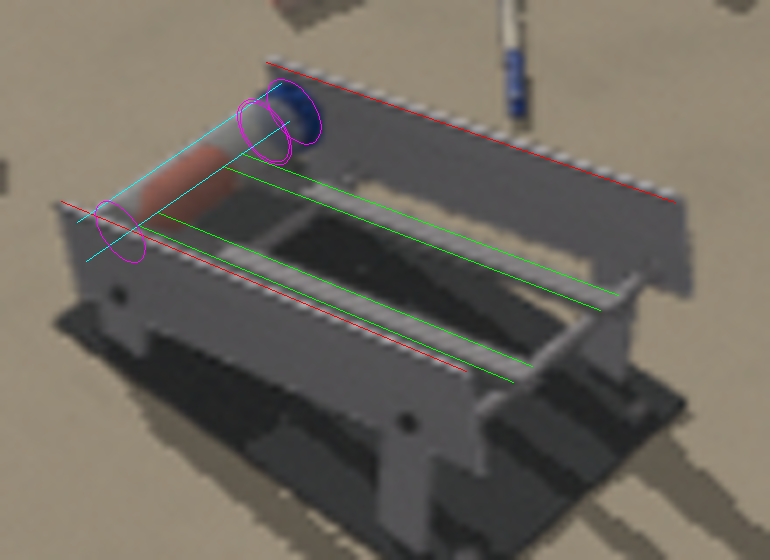

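```bash
cat >> h.py <<'E'
from scipy.spatial.transform import Rotation as Ro
def tgt(pos,yawdeg,tilt=None):
    """rows needed: tool pointing down, tool y at world angle yawdeg"""
    o=observe();q=o['orientation'];R0=Ro.from_quat([q[1],q[2],q[3],q[0]])
    y=np.array([np.cos(np.radians(yawdeg)),np.sin(np.radians(yawdeg)),0]);z=np.array([0,0,-1.]);x=np.cross(y,z)
    R1=Ro.from_matrix(np.c_[x,y,z])
    sh=R0.inv().apply(np.array(pos)-o['eef_pos'])*100
    rv=(R0.inv()*R1).as_rotvec()
    print('t',round(o['time'],2),'pos',np.round(o['eef_pos'],4),'q',np.round(o['qpos'],2),'gap',round(o['finger_gap'],3),'F',np.round(o['contact_force'],1))
    print('shift cm',np.round(sh,2),'rot',np.round(rv,3))
E
python3 - <<'E'
from h import *
s=load('scene0.png');w=load('wrist0.png')
for p in [(150,60),(245,100),(165,130),(130,80),(210,70)]: print(p,np.round(ray(s,*p,.1),3))
R=w['world_to_cam'];print('cam',-R[:3,:3].T@R[:3,3])
tgt([.512,.30,.22],-12)
E
```

```text
(150, 60) [0.627 0.993 0.1  ]
(245, 100) [0.756 0.442 0.1  ]
(165, 130) [0.415 0.453 0.1  ]
(130, 80) [0.474 0.871 0.1  ]
(210, 70) [0.787 0.74  0.1  ]
cam [0.13616006 0.61347749 0.37397527]
t 0.15 pos [0.2016 0.5911 0.2307] q [ 1.22  0.42  1.63  0.    1.09 -0.02] gap 0.998 F [1.2 0.8 0. ]
shift cm [-38.78 -17.53   1.09] rot [-1.000e-03  1.000e-03  1.451e+00]
```

```bash
python3 -m crank '[[[-10,-8,-4],[0,0,0.4],1],[[-10,-8,-4],[0,0,0.4],1],[[-20,-14,-4],[0,0,0.8],1],[[-20,-14,-4],[0,0,0.8],1],[[-20,-14,-4],[0,0,0.8],1],[[-38.8,-17.5,-3],[0,0,1.451],1],[[-38.8,-17.5,-3],[0,0,1.451],1],[[-38.8,-17.5,-3],[0,0,1.451],1]]'; python3 -c "
from h import *
tgt([.512,.30,.22],-12)"
```

```text
time: 0.82
eef_pos: [0.4267, 0.3561, 0.2644]
orientation: [0.0, 0.619, 0.785, 0.0]
contact_force: [1.3, 0.1, 0.4]
finger_gap: 1.0
t 0.82 pos [0.4267 0.3561 0.2644] q [0.67 0.28 1.75 0.   1.1  0.44] gap 1.0 F [1.3 0.1 0.4]
shift cm [-7.45  6.98  4.44] rot [ 0.    -0.     0.445]
```

```bash
python3 -m crank '[[[-7.4,7,4.4],[0,0,0.445],1],[[-7.4,7,4.4],[0,0,0.445],1],[[-7.4,7,4.4],[0,0,0.445],1],[[-7.4,7,4.4],[0,0,0.445],1],[[-7.4,7,4.4],[0,0,0.445],1]]'; python3 -c "
from h import *
tgt([.512,.30,.22],-12)
snap('wrist','w1.png')"
```

```text
time: 1.23
eef_pos: [0.5118, 0.3011, 0.2188]
orientation: [-0.0, 0.777, 0.63, -0.001]
contact_force: [-0.2, 0.1, 0.4]
finger_gap: 0.998
t 1.23 pos [0.5118 0.3011 0.2188] q [0.51 0.39 1.71 0.   1.04 0.72] gap 0.998 F [-0.2  0.1  0.4]
shift cm [-0.1   0.04 -0.12] rot [-0.002  0.002  0.001]
```

View pics/w1.png

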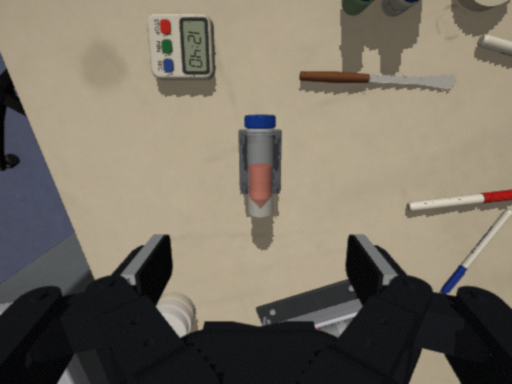

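The wrist view shows the left tube almost exactly along the tool's x axis: cap end at about (260,115), foot at about (261,216). Next I'll locate it.

```bash
python3 - <<'E'
from h import *
d=load('w1.png')
a=d['image'][100:230,220:300];cv2.imwrite('pics/w1c.png',cv2.resize(a,None,fx=4.5,fy=4.5,interpolation=cv2.INTER_CUBIC))
for p in((260,115),(261,216),(260,128)):print(np.round(ray(d,*p,.038),4))
for e in observe().items():
    if e[0]=='eef_pos':print(e)
E
```

```text
[0.5245 0.3577 0.038 ]
[0.5019 0.2441 0.038 ]
[0.5217 0.3443 0.038 ]
('eef_pos', array([0.51128873, 0.30190411, 0.21944428]))
```

View pics/w1c.png

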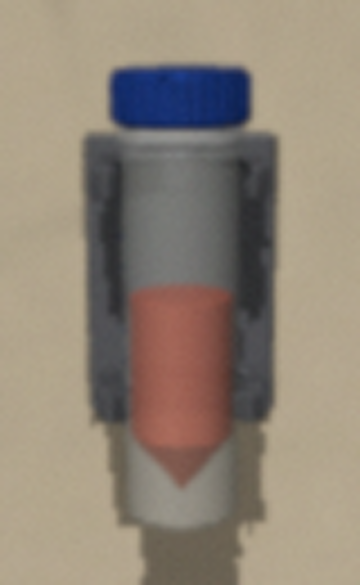

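```bash
python3 -c "
from h import *
tgt([.513,.3,.019],-11.25)"
```

```text
t 1.28 pos [0.5113 0.3019 0.2194] q [0.51 0.39 1.71 0.   1.04 0.72] gap 0.999 F [-0.2 -0.4  0.1]
shift cm [-0.13  0.23 20.04] rot [-0.001  0.001 -0.007]
```

```bash
python3 -m crank '[[[-0.15,0.2,4],[0,0,-0.012],1],[[-0.15,0.2,8],[0,0,-0.012],1],[[-0.15,0.2,12],[0,0,-0.012],1],[[-0.15,0.2,14],[0,0,-0.012],1],[[-0.15,0.2,16],[0,0,-0.012],1],[[-0.15,0.2,18],[0,0,-0.012],1],[[-0.15,0.2,20],[0,0,-0.012],1],[[-0.15,0.2,20],[0,0,-0.012],1]]'; python3 -c "
from h import *
tgt([.513,.3,.019],-11.25)
snap('wrist','w2.png');snap('side','s2.png')"
```

```text
time: 1.95
eef_pos: [0.5101, 0.3005, 0.0173]
orientation: [-0.001, 0.77, 0.638, -0.003]
contact_force: [-1.0, -0.2, -0.0]
finger_gap: 0.999
t 1.95 pos [0.5101 0.3005 0.0173] q [0.51 0.69 1.79 0.   0.67 0.7 ] gap 0.999 F [-1.  -0.2 -0. ]
shift cm [ 0.01  0.29 -0.17] rot [-0.004  0.003  0.009]
```

View pics/w2.png

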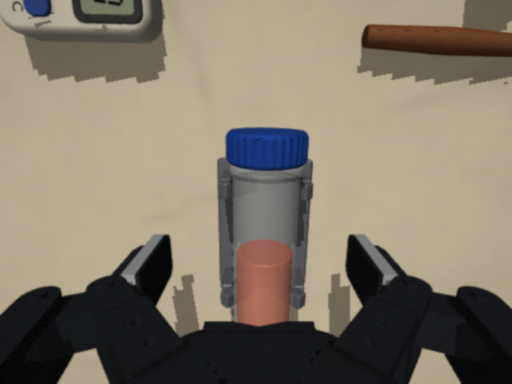

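The tube's centre is at column 266 and the fingers' mid is at 259, so I need to shift about 2.5 mm along +y before closing.

```bash
python3 -m crank '[[[0,0.25,-0.1],[0,0,0],1],[[0,0.25,-0.1],[0,0,0],0.6],[[0,0.25,-0.1],[0,0,0],0.2],[[0,0.25,-0.1],[0,0,0],0],[[0,0.25,-0.1],[0,0,0],0],[[0,0.25,-0.1],[0,0,0],0],[[0,0.25,-0.1],[0,0,0],0],[[0,0.25,-0.1],[0,0,0],0]]'; python3 -m crank '[[[0,0,0],[0,0,0],0],[[0,0,0],[0,0,0],0]]'; python3 -c "
from h import *
snap('wrist','w3.png')"
```

```text
time: 2.72
eef_pos: [0.5128, 0.3005, 0.0218]
orientation: [-0.001, 0.771, 0.636, -0.002]
contact_force: [-10.5, 2.8, 11.1]
finger_gap: 0.345
time: 2.88
eef_pos: [0.5128, 0.3005, 0.0218]
orientation: [-0.001, 0.771, 0.636, -0.002]
contact_force: [-12.0, 3.4, 11.5]
finger_gap: 0.345
```

View pics/w3.png

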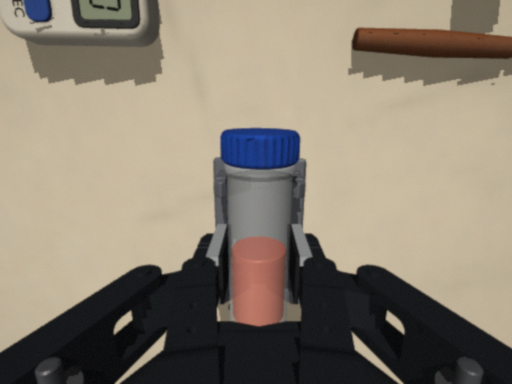

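```bash
python3 -m crank '[[[0,0,-3],[0,0,0],0],[[0,0,-7],[0,0,0],0],[[0,0,-11],[0,0,0],0],[[0,0,-15],[0,0,0],0],[[0,0,-18],[0,0,0],0],[[0,0,-18],[0,0,0],0]]'; python3 -c "
from h import *
tgt([.5613,-.0462,.195],-82.26)
snap('wrist','w4.png')"
```

```text
time: 3.43
eef_pos: [0.5187, 0.3021, 0.2084]
orientation: [0.001, 0.771, 0.636, 0.006]
contact_force: [0.7, -0.5, -0.1]
finger_gap: 0.343
t 3.43 pos [0.5187 0.3021 0.2084] q [0.51 0.41 1.71 0.   1.01 0.7 ] gap 0.343 F [ 0.7 -0.5 -0.1]
shift cm [-33.4   10.78   1.19] rot [ 0.003 -0.012  1.245]
```

View pics/w4.png

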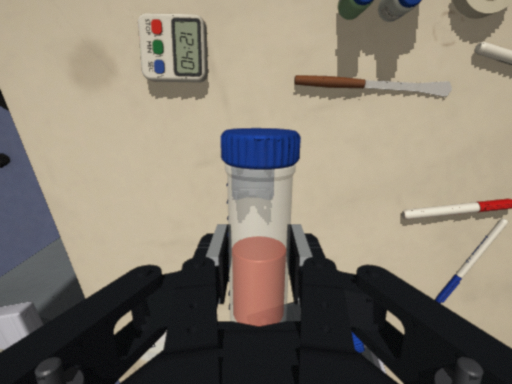

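The tube is held and sits in the same place in the picture as before the lift. I'll carry it over the chute now.

```bash
python3 -m crank '[[[-33.4,10.8,1],[0,0,1.245],0],[[-33.4,10.8,1],[0,0,1.245],0],[[-33.4,10.8,1],[0,0,1.245],0],[[-33.4,10.8,1],[0,0,1.245],0],[[-33.4,10.8,1],[0,0,1.245],0],[[-33.4,10.8,1],[0,0,1.245],0],[[-33.4,10.8,1],[0,0,1.245],0],[[-33.4,10.8,1],[0,0,1.245],0]]'; python3 -c "
from h import *
tgt([.5613,-.0462,.195],-82.26)"
```

```text
time: 4.15
eef_pos: [0.5546, -0.0324, 0.1902]
orientation: [-0.0, 0.983, 0.186, -0.001]
contact_force: [0.8, -0.0, -0.9]
finger_gap: 0.344
t 4.15 pos [ 0.5546 -0.0324  0.1902] q [-0.08  0.38  1.82  0.    0.95  1.12] gap 0.344 F [ 0.8 -0.  -0.9]
shift cm [ 0.12  1.53 -0.48] rot [-0.001  0.002  0.239]
```

```bash
python3 -m crank '[[[0.1,1.5,-0.4],[0,0,0.239],0],[[0.1,1.5,-0.4],[0,0,0.239],0],[[0.1,1.5,-0.4],[0,0,0.239],0],[[0.1,1.5,-0.4],[0,0,0.239],0],[[0.1,1.5,-0.4],[0,0,0.239],0]]'; python3 -c "
from h import *
tgt([.5613,-.0462,.195],-82.26)
snap('wrist','w5.png');snap('side','s5.png');snap('scene','c5.png')"
```

```text
time: 4.57
eef_pos: [0.5615, -0.0434, 0.1948]
orientation: [-0.0, 0.997, 0.072, -0.001]
contact_force: [-0.2, -1.0, -0.4]
finger_gap: 0.342
t 4.57 pos [ 0.5615 -0.0434  0.1948] q [-0.1   0.38  1.8   0.    0.97  1.33] gap 0.342 F [-0.2 -1.  -0.4]
shift cm [-0.05  0.27 -0.02] rot [-0.001  0.002  0.01 ]
```

View pics/w5.png

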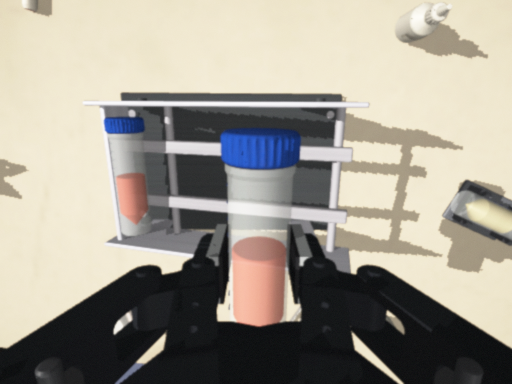

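View pics/s5.png

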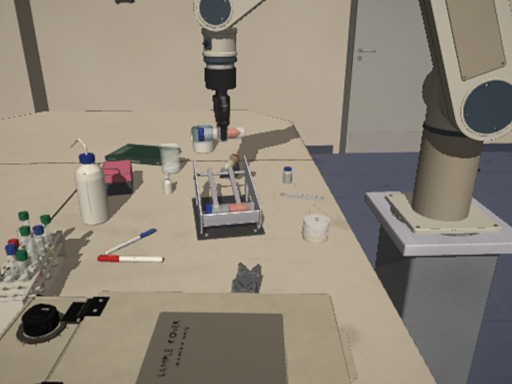

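The wrist view shows the chute below: rail right ends at (351,154) and (346,215), far cheek top at row 104. I'll check my model against these.

```bash
cat > ov.py <<'E'
import sys
from fit import *
def over(f,out,p=np.load('chute.npy')):
    v=load(f);im=v['image'].copy();R,t=T(p)
    def dl(P,col):
        q=proj(v,np.array([R@np.array(z)+t for z in P]));cv2.polylines(im,[np.round(q).astype(int).reshape(-1,1,2)],False,col,1)
    for yy in(-.034,-.022,.022,.034): dl([(0,yy,0),(.22,yy,0)],(0,255,0))
    for yy in(-.0665,.0665): dl([(p[4],yy,.03),(p[5],yy,.03)],(0,0,255))
    dl([(0,-.0665,.021),(0,.0665,.021)],(255,255,0))
    cv2.imwrite('pics/'+out,im)
if __name__=='__main__': over(sys.argv[1],sys.argv[2])
E
python3 ov.py w5.png w5o.png
```

```text
(no output)
```

View pics/w5o.png

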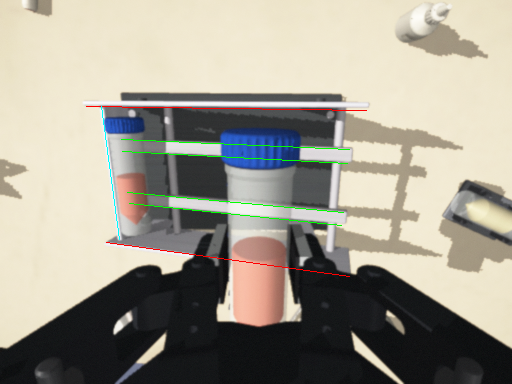

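```bash
python3 -m crank '[[[-0.05,0.25,3],[0,0,0.01],0],[[-0.05,0.25,6],[0,0,0.01],0],[[-0.05,0.25,8],[0,0,0.01],0],[[-0.05,0.25,10],[0,0,0.01],0],[[-0.05,0.25,11],[0,0,0.01],0],[[-0.05,0.25,11],[0,0,0.01],0]]'; python3 -c "
from h import *
tgt([.5613,-.0462,.079],-82.26)
snap('wrist','w6.png');snap('side','s6.png');snap('scene','c6.png')
for f in('s6','c6'):
    a=cv2.imread('pics/'+f+'.png');a=a[140:240,180:270] if f=='s6' else a[150:240,225:345];cv2.imwrite('pics/'+f+'c.png',cv2.resize(a,None,fx=6,fy=6,interpolation=cv2.INTER_CUBIC))"
```

```text
time: 5.22
eef_pos: [0.5605, -0.0459, 0.0836]
orientation: [-0.0, 0.998, 0.066, -0.002]
contact_force: [-0.2, -0.5, -0.1]
finger_gap: 0.342
t 5.22 pos [ 0.5605 -0.0459  0.0836] q [-0.1   0.55  1.85 -0.    0.75  1.34] gap 0.342 F [-0.2 -0.5 -0.1]
shift cm [0.08 0.04 0.45] rot [-0.001  0.004 -0.003]
```

View pics/s6c.png

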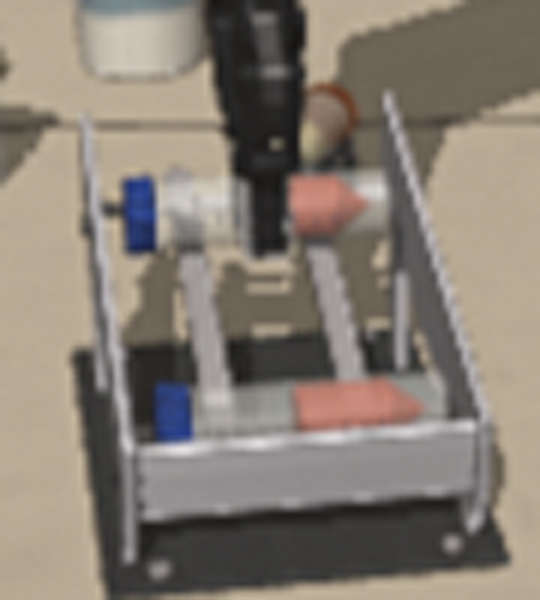

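View pics/c6c.png

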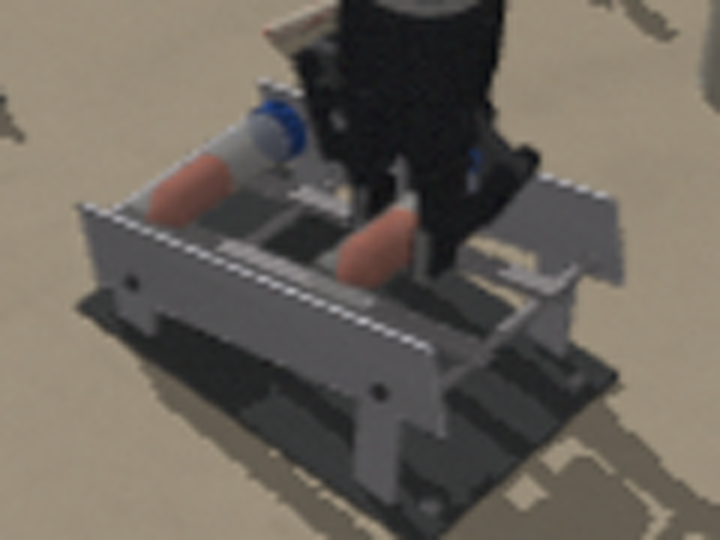

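View pics/w6.png

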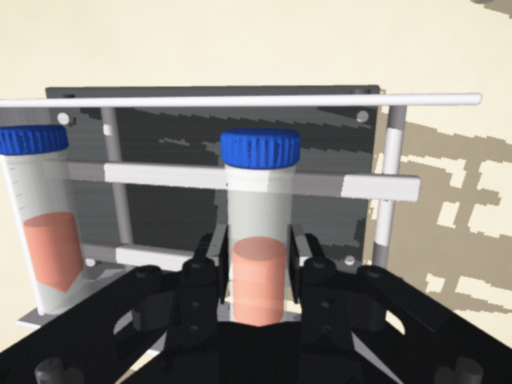

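The tube is inside the cheeks and parallel to the waiting tube, with the fingers between the rails. I'll lower it gently until contact.

```bash
for i in 1 2 3; do python3 -m crank '[[[0,0,0.1],[0,0,0],0],[[0,0,0.2],[0,0,0],0],[[0,0,0.2],[0,0,0],0]]' | grep -E 'eef|force'; done
```

```text
eef_pos: [0.5626, -0.0466, 0.0845]
contact_force: [-0.6, 0.2, 0.0]
eef_pos: [0.5621, -0.0466, 0.0817]
contact_force: [0.4, -0.4, -0.9]
eef_pos: [0.562, -0.0466, 0.0794]
contact_force: [-0.4, -0.3, -0.7]
```

```bash
for i in 1 2 3; do python3 -m crank '[[[0,0,0.1],[0,0,0],0],[[0,0,0.1],[0,0,0],0]]' | grep -E 'eef|force'; done; python3 -c "
from h import *
snap('side','s7.png')
a=cv2.imread('pics/s7.png');a=a[140:240,180:270];cv2.imwrite('pics/s7c.png',cv2.resize(a,None,fx=6,fy=6,interpolation=cv2.INTER_CUBIC))"
```

```text
eef_pos: [0.562, -0.0466, 0.0785]
contact_force: [-1.3, -0.3, -0.9]
eef_pos: [0.562, -0.0466, 0.0775]
contact_force: [-0.3, -0.1, -0.7]
eef_pos: [0.5622, -0.0466, 0.0767]
contact_force: [-0.3, -0.2, 0.4]
```

View pics/s7c.png

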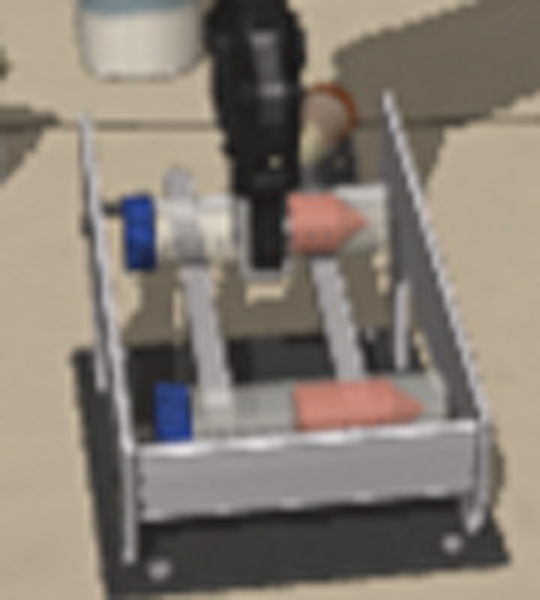

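```bash
for i in 1 2; do python3 -m crank '[[[0,0,0.1],[0,0,0],0],[[0,0,0.1],[0,0,0],0]]' | grep -E 'eef|force'; done
```

```text
eef_pos: [0.5623, -0.0466, 0.0766]
contact_force: [-2.6, -0.6, 9.0]
eef_pos: [0.5623, -0.0466, 0.0764]
contact_force: [-6.4, 0.4, 18.5]
```

```bash
python3 -m crank '[[[0,0,-0.2],[0,0,0],0],[[0,0,-0.2],[0,0,0],0],[[0,0,-0.2],[0,0,0],0.45],[[0,0,-0.2],[0,0,0],0.55],[[0,0,-0.2],[0,0,0],0.55],[[0,0,-0.2],[0,0,0],0.55],[[0,0,-0.2],[0,0,0],0.55]]'; python3 -c "
from h import *
snap('wrist','w8.png');snap('side','s8.png')
a=cv2.imread('pics/s8.png');a=a[140:240,180:270];cv2.imwrite('pics/s8c.png',cv2.resize(a,None,fx=6,fy=6,interpolation=cv2.INTER_CUBIC))"
```

```text
time: 7.58
eef_pos: [0.562, -0.0465, 0.0765]
orientation: [-0.0, 0.998, 0.065, -0.0]
contact_force: [-0.2, 1.0, -0.4]
finger_gap: 0.55
```

View pics/w8.png

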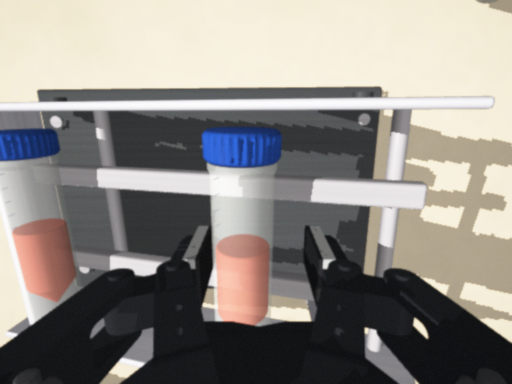

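View pics/s8c.png

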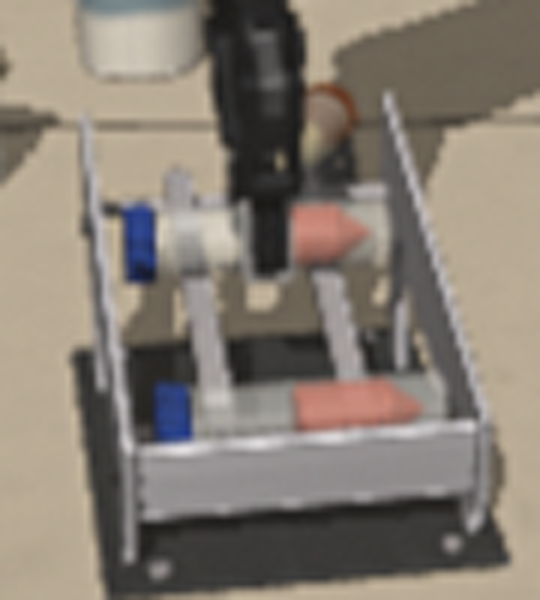

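The tube is free on the rails and leaning on the downhill finger. I'll lift straight up to let it roll.

```bash
python3 -m crank '[[[0,0,-1.5],[0,0,0],0.55],[[0,0,-4],[0,0,0],0.55],[[0,0,-8],[0,0,0],0.55],[[0,0,-12],[0,0,0],0.55],[[0,0,-12],[0,0,0],0.55],[[0,0,-12],[0,0,0],0.55],[[0,0,-12],[0,0,0],1],[[0,0,-12],[0,0,0],1]]'; python3 -c "
from h import *
tgt([.55,-.315,.22],-17.4)
snap('wrist','w9.png');snap('scene','c9.png');snap('side','s9.png')
a=cv2.imread('pics/s9.png');a=a[140:240,180:270];cv2.imwrite('pics/s9c.png',cv2.resize(a,None,fx=6,fy=6,interpolation=cv2.INTER_CUBIC))"
```

```text
time: 8.35
eef_pos: [0.561, -0.0465, 0.1952]
orientation: [-0.0, 0.998, 0.065, -0.001]
contact_force: [-0.1, -0.6, 0.1]
finger_gap: 0.812
t 8.35 pos [ 0.561  -0.0465  0.1952] q [-0.1   0.38  1.8  -0.    0.97  1.34] gap 0.812 F [-0.1 -0.6  0.1]
shift cm [-4.6  26.48 -2.48] rot [-0.002  0.002 -1.136]
```

View pics/w9.png

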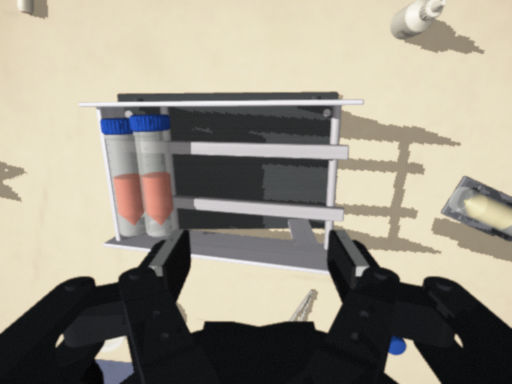

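View pics/s9c.png

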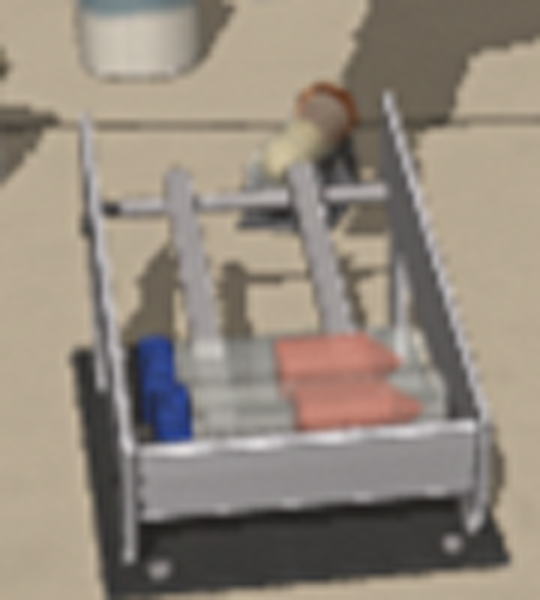

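The first tube rolled home: in the wrist picture two caps sit side by side at (117,126) and (150,123). Now the right tube.

```bash
python3 -m crank '[[[-4.6,26.5,-2.5],[0,0,-1.136],1],[[-4.6,26.5,-2.5],[0,0,-1.136],1],[[-4.6,26.5,-2.5],[0,0,-1.136],1],[[-4.6,26.5,-2.5],[0,0,-1.136],1],[[-4.6,26.5,-2.5],[0,0,-1.136],1],[[-4.6,26.5,-2.5],[0,0,-1.136],1],[[-4.6,26.5,-2.5],[0,0,-1.136],1],[[-4.6,26.5,-2.5],[0,0,-1.136],1]]';python3 -c "
from h import *
tgt([.55,-.315,.22],-17.4)"
```

```text
time: 9.17
eef_pos: [0.5507, -0.3213, 0.2214]
orientation: [0.001, 0.854, 0.52, -0.0]
contact_force: [-0.3, 0.9, 0.8]
finger_gap: 0.999
t 9.17 pos [ 0.5507 -0.3213  0.2214] q [-0.55  0.45  1.61 -0.    1.08 -0.07] gap 0.999 F [-0.3  0.9  0.8]
shift cm [ 0.53 -0.35  0.14] rot [ 0.001  0.002 -0.173]
```

```bash
python3 -m crank '[[[0.5,-0.35,0.1],[0,0,-0.173],1],[[0.5,-0.35,0.1],[0,0,-0.173],1],[[0.5,-0.35,0.1],[0,0,-0.173],1],[[0.5,-0.35,0.1],[0,0,-0.173],1]]';python3 -c "
from h import *
tgt([.55,-.315,.22],-17.4)
snap('wrist','w10.png')"
```

```text
time: 9.5
eef_pos: [0.55, -0.3091, 0.2198]
orientation: [-0.001, 0.807, 0.591, -0.0]
contact_force: [-0.1, 0.0, -0.8]
finger_gap: 0.999
t 9.5 pos [ 0.55   -0.3091  0.2198] q [-0.53  0.44  1.62 -0.    1.07 -0.22] gap 0.999 F [-0.1  0.  -0.8]
shift cm [-0.56  0.18 -0.02] rot [-0.001 -0.    -0.004]
```

View pics/w10.png

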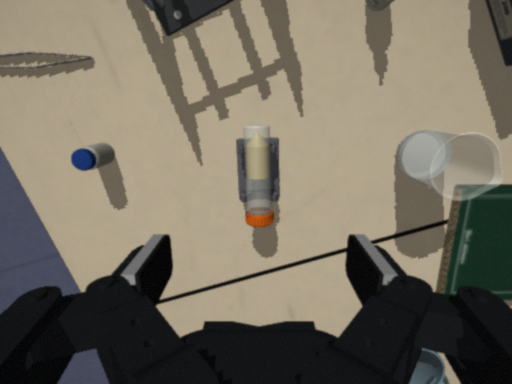

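```bash
python3 - <<'E'
from h import *
d=load('w10.png')
a=d['image'][110:240,220:300];cv2.imwrite('pics/w10c.png',cv2.resize(a,None,fx=4.5,fy=4.5,interpolation=cv2.INTER_CUBIC))
P=[ray(d,*p,.038) for p in((256.8,125),(260,225.5))];print(np.round(P,4));v=P[1]-P[0];print(np.degrees(np.arctan2(v[1],v[0])),np.linalg.norm(v))
E
```

```text
[[ 0.5618 -0.2628  0.038 ]
 [ 0.5297 -0.3761  0.038 ]]
-105.8256168883317 0.11774012093990675
```

View pics/w10c.png

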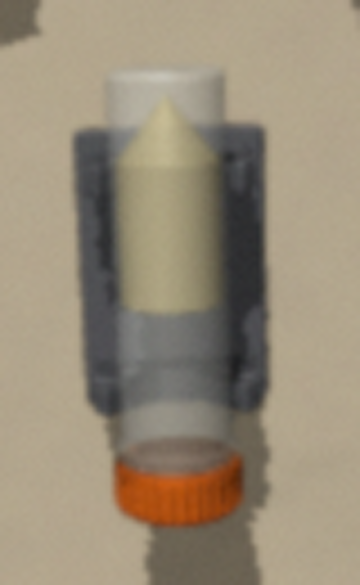

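```bash
python3 -c "
from h import *
tgt([.5453,-.3205,.02],-16)"
```

```text
t 9.55 pos [ 0.5501 -0.3091  0.22  ] q [-0.53  0.44  1.62 -0.    1.07 -0.22] gap 0.997 F [ 1.  -0.8  0.5]
shift cm [-1.24 -0.1  20.  ] rot [-0.001 -0.    -0.028]
```

```bash
python3 -m crank '[[[-1.2,-0.1,4],[0,0,-0.028],1],[[-1.2,-0.1,8],[0,0,-0.028],1],[[-1.2,-0.1,12],[0,0,-0.028],1],[[-1.2,-0.1,14],[0,0,-0.028],1],[[-1.2,-0.1,16],[0,0,-0.028],1],[[-1.2,-0.1,18],[0,0,-0.028],1],[[-1.2,-0.1,20],[0,0,-0.028],1],[[-1.2,-0.1,20],[0,0,-0.028],1]]'; python3 -c "
from h import *
tgt([.5453,-.3205,.02],-16)
snap('wrist','w11.png')"
```

```text
time: 10.22
eef_pos: [0.5434, -0.3188, 0.0167]
orientation: [-0.003, 0.798, 0.602, -0.001]
contact_force: [-1.0, 0.9, -0.5]
finger_gap: 1.0
t 10.22 pos [ 0.5434 -0.3188  0.0167] q [-0.55  0.72  1.7  -0.    0.72 -0.27] gap 1.0 F [-1.   0.9 -0.5]
shift cm [-0.11  0.23 -0.33] rot [-0.006 -0.002  0.001]
```

View pics/w11.png

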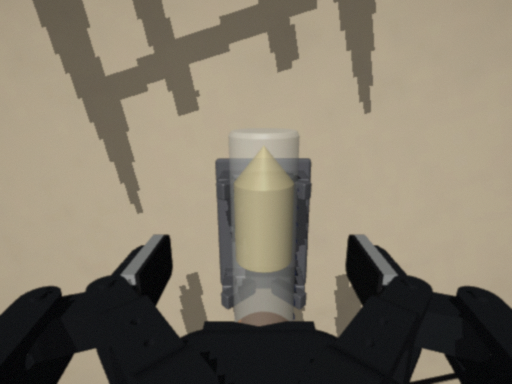

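Same alignment as with the first tube. The tube's centre is at column 264, so I'll shift about 2 mm along +y and close.

```bash
python3 -m crank '[[[0,0.2,-0.2],[0,0,0],1],[[0,0.2,-0.2],[0,0,0],0.6],[[0,0.2,-0.2],[0,0,0],0.2],[[0,0.2,-0.2],[0,0,0],0],[[0,0.2,-0.2],[0,0,0],0],[[0,0.2,-0.2],[0,0,0],0],[[0,0.2,-0.2],[0,0,0],0],[[0,0.2,-0.2],[0,0,0],0]]'; python3 -m crank '[[[0,0,0],[0,0,0],0],[[0,0,0],[0,0,0],0]]'; python3 -m crank '[[[0,0,-3],[0,0,0],0],[[0,0,-7],[0,0,0],0],[[0,0,-11],[0,0,0],0],[[0,0,-15],[0,0,0],0],[[0,0,-18],[0,0,0],0],[[0,0,-18],[0,0,0],0]]';python3 -c "
from h import *
tgt([.5615,-.0462,.2],97.74)
snap('wrist','w12.png')"
```

```text
time: 10.93
eef_pos: [0.5455, -0.3203, 0.0235]
orientation: [-0.002, 0.798, 0.603, -0.001]
contact_force: [-9.0, 1.6, 12.6]
finger_gap: 0.342
time: 11.1
eef_pos: [0.5455, -0.3203, 0.0235]
orientation: [-0.002, 0.798, 0.603, -0.001]
contact_force: [-9.5, 1.7, 11.7]
finger_gap: 0.345
time: 11.6
eef_pos: [0.551, -0.323, 0.2106]
orientation: [0.006, 0.798, 0.603, 0.002]
contact_force: [0.9, -0.9, -0.3]
finger_gap: 0.34
t 11.6 pos [ 0.551  -0.323   0.2106] q [-0.55  0.46  1.62 -0.    1.05 -0.27] gap 0.34 F [ 0.9 -0.9 -0.3]
shift cm [26.91 -6.59  0.89] rot [ 0.004  0.014 -1.983]
```

View pics/w12.png

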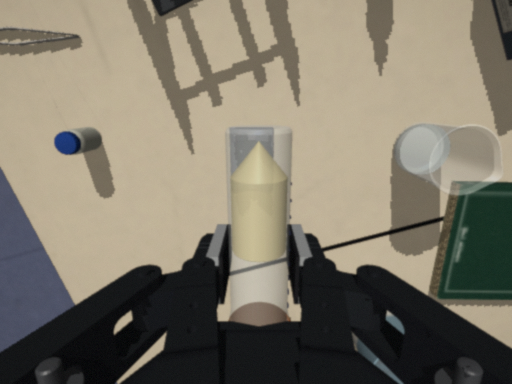

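```bash
python3 -m crank '[[[10,-3,0.6],[0,0,-0.5],0],[[10,-3,0.6],[0,0,-0.5],0],[[10,-3,0.6],[0,0,-0.5],0],[[18,-5,0.8],[0,0,-1.0],0],[[18,-5,0.8],[0,0,-1.0],0],[[18,-5,0.8],[0,0,-1.0],0],[[18,-5,0.8],[0,0,-1.0],0],[[18,-5,0.8],[0,0,-1.0],0]]'; python3 -c "
from h import *
tgt([.5615,-.0462,.2],97.74)"
```

```text
time: 12.32
eef_pos: [0.548, -0.1327, 0.1933]
orientation: [-0.001, 0.408, 0.913, -0.0]
contact_force: [0.3, 0.6, -0.7]
finger_gap: 0.344
t 12.32 pos [ 0.548  -0.1327  0.1933] q [-0.26  0.38  1.8  -0.    0.97 -0.99] gap 0.344 F [ 0.3  0.6 -0.7]
shift cm [ 5.54  6.78 -0.67] rot [-0.    -0.003 -0.975]
```

```bash
python3 -m crank '[[[5.5,6.8,-0.6],[0,0,-0.975],0],[[5.5,6.8,-0.6],[0,0,-0.975],0],[[5.5,6.8,-0.6],[0,0,-0.975],0],[[5.5,6.8,-0.6],[0,0,-0.975],0],[[5.5,6.8,-0.6],[0,0,-0.975],0],[[5.5,6.8,-0.6],[0,0,-0.975],0],[[5.5,6.8,-0.6],[0,0,-0.975],0],[[5.5,6.8,-0.6],[0,0,-0.975],0]]'; python3 -m crank '[[[0,0,0],[0,0,-0.04],0],[[0,0,0],[0,0,-0.04],0]]';python3 -c "
from h import *
tgt([.5615,-.0462,.2],97.74)"
```

```text
time: 12.98
eef_pos: [0.5625, -0.0477, 0.1992]
orientation: [-0.001, -0.067, 0.998, 0.0]
contact_force: [-0.4, -0.2, -0.4]
finger_gap: 0.34
time: 13.15
eef_pos: [0.5625, -0.0478, 0.1993]
orientation: [-0.001, -0.084, 0.996, 0.0]
contact_force: [-0.9, -1.0, 0.0]
finger_gap: 0.338
t 13.15 pos [ 0.5625 -0.0478  0.1993] q [-0.11  0.38  1.79 -0.    0.98 -1.84] gap 0.338 F [-0.9 -1.   0. ]
shift cm [ 0.07  0.17 -0.07] rot [ 0.001 -0.002  0.033]
```

Now lower it; contact is expected around TCP z ≈ 0.078.

```bash
python3 -m crank '[[[0,0.1,3],[0,0,0.033],0],[[0,0.1,6],[0,0,0.033],0],[[0,0.1,8],[0,0,0.033],0],[[0,0.1,10],[0,0,0.033],0],[[0,0.1,11.4],[0,0,0.033],0],[[0,0.1,11.4],[0,0,0.033],0]]'; python3 -c "
from h import *
tgt([.5615,-.0462,.08],97.74)
snap('wrist','w13.png');snap('side','s13.png')
a=cv2.imread('pics/s13.png');a=a[140:240,180:270];cv2.imwrite('pics/s13c.png',cv2.resize(a,None,fx=6,fy=6,interpolation=cv2.INTER_CUBIC))"
```

```text
time: 13.65
eef_pos: [0.5604, -0.0466, 0.083]
orientation: [-0.003, -0.066, 0.998, 0.001]
contact_force: [-0.4, 0.8, 0.3]
finger_gap: 0.338
t 13.65 pos [ 0.5604 -0.0466  0.083 ] q [-0.1   0.55  1.85 -0.    0.75 -1.81] gap 0.338 F [-0.4  0.8  0.3]
shift cm [-0.12  0.03  0.3 ] rot [ 0.002 -0.007 -0.003]
```

View pics/w13.png

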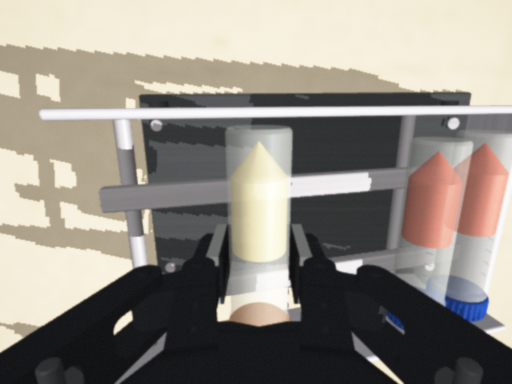

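View pics/s13c.png

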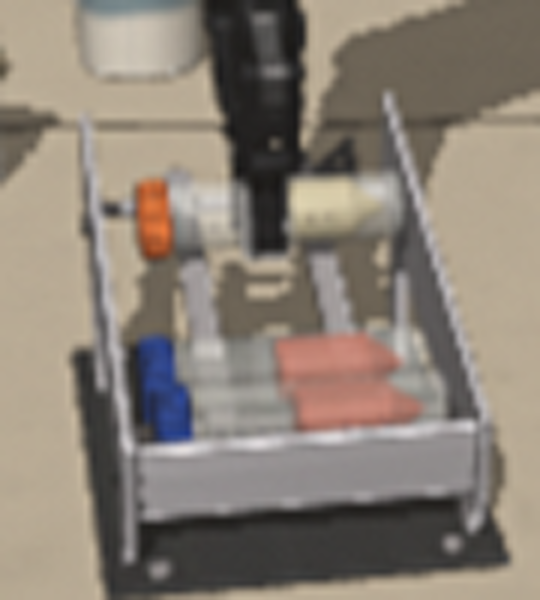

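The orange cap sits about 2 px (roughly 4 mm) nearer the robot than the blue one did. I'll shift 4 mm to world +x and lower to contact.

```bash
python3 -m crank '[[[-0.4,0,0],[0,0,0],0],[[-0.4,0,0.2],[0,0,0],0],[[-0.4,0,0.2],[0,0,0],0]]'|grep -E 'eef|force'; for i in 1 2 3 4; do python3 -m crank '[[[0,0,0.1],[0,0,0],0],[[0,0,0.1],[0,0,0],0]]' | grep -E 'eef|force'; done
```

```text
eef_pos: [0.5682, -0.0464, 0.0855]
contact_force: [-0.0, 0.6, -0.1]
eef_pos: [0.5674, -0.0464, 0.084]
contact_force: [0.2, -0.7, -0.2]
eef_pos: [0.5672, -0.0464, 0.0827]
contact_force: [-1.0, 0.0, -0.9]
eef_pos: [0.5672, -0.0464, 0.0816]
contact_force: [-0.3, -0.3, -0.4]
eef_pos: [0.5672, -0.0463, 0.0805]
contact_force: [-0.2, -0.2, -0.1]
```

```bash
for i in 1 2 3; do python3 -m crank '[[[0,0,0.1],[0,0,0],0],[[0,0,0.1],[0,0,0],0]]' | grep -E 'eef|force'; done;python3 -c "
from h import *
snap('side','s14.png')
a=cv2.imread('pics/s14.png');a=a[140:240,180:270];cv2.imwrite('pics/s14c.png',cv2.resize(a,None,fx=6,fy=6,interpolation=cv2.INTER_CUBIC))"
```

```text
eef_pos: [0.5672, -0.0464, 0.0795]
contact_force: [-0.8, -0.5, -0.1]
eef_pos: [0.5672, -0.0464, 0.0785]
contact_force: [-0.2, 0.2, 0.1]
eef_pos: [0.5673, -0.0464, 0.0784]
contact_force: [-2.1, 0.2, 6.6]
```

View pics/s14c.png

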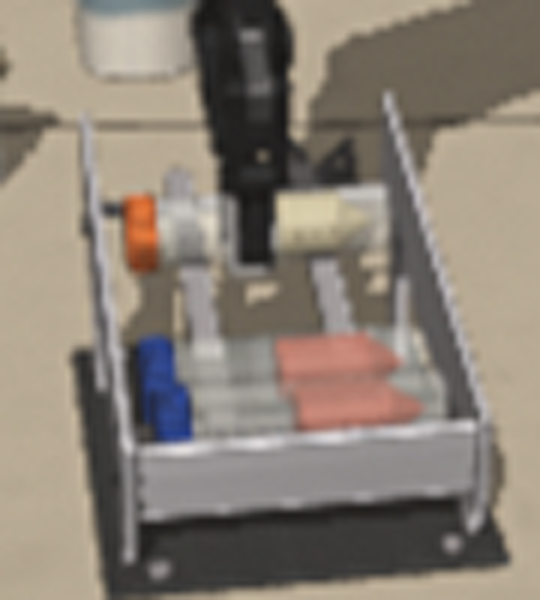

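Contact is at z = 0.0785, and the tube is centred like the first one. I'll back off 1 mm, open part way, and look.

```bash
python3 -m crank '[[[0,0,-0.1],[0,0,0],0],[[0,0,-0.1],[0,0,0],0],[[0,0,-0.1],[0,0,0],0.45],[[0,0,-0.1],[0,0,0],0.55],[[0,0,-0.1],[0,0,0],0.55],[[0,0,-0.1],[0,0,0],0.55],[[0,0,-0.1],[0,0,0],0.55]]'; python3 -c "
from h import *
snap('wrist','w15.png')"
```

```text
time: 15.8
eef_pos: [0.5673, -0.0464, 0.0786]
orientation: [-0.0, -0.067, 0.998, 0.0]
contact_force: [0.1, -0.0, 0.4]
finger_gap: 0.552
```

View pics/w15.png

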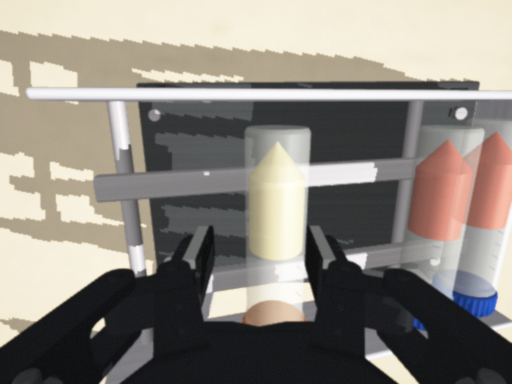

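The tube is free and rests against the downhill finger. Lifting off.

```bash
python3 -m crank '[[[0,0,-1.5],[0,0,0],0.55],[[0,0,-4],[0,0,0],0.55],[[0,0,-8],[0,0,0],0.55],[[0,0,-12],[0,0,0],0.55],[[0,0,-14],[0,0,0],0.55],[[0,0,-14],[0,0,0],0.55],[[0,0,-14],[0,0,0],0.55],[[0,0,-14],[0,0,0],0.55]]'; python3 -m crank '[[[0,0,0],[0,0,0],0.55],[[0,0,0],[0,0,0],0.55],[[0,0,0],[0,0,0],0.55],[[0,0,0],[0,0,0],0.55],[[0,0,0],[0,0,0],0.55],[[0,0,0],[0,0,0],0.55]]'; python3 -c "
from h import *
snap('wrist','w16.png');snap('side','s16.png')
a=cv2.imread('pics/s16.png');a=a[140:240,180:270];cv2.imwrite('pics/s16c.png',cv2.resize(a,None,fx=6,fy=6,interpolation=cv2.INTER_CUBIC))"; python3 ov.py w16.png w16o.png
```

```text
time: 16.52
eef_pos: [0.5666, -0.0463, 0.2178]
orientation: [-0.001, -0.067, 0.998, 0.0]
contact_force: [-1.4, -0.7, 0.1]
finger_gap: 0.554
time: 17.02
eef_pos: [0.5672, -0.0464, 0.2184]
orientation: [-0.0, -0.067, 0.998, 0.0]
contact_force: [-0.4, 0.3, 0.1]
finger_gap: 0.549
```

View pics/w16o.png

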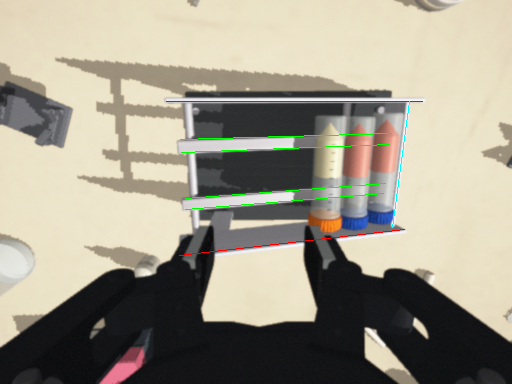

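View pics/s16c.png

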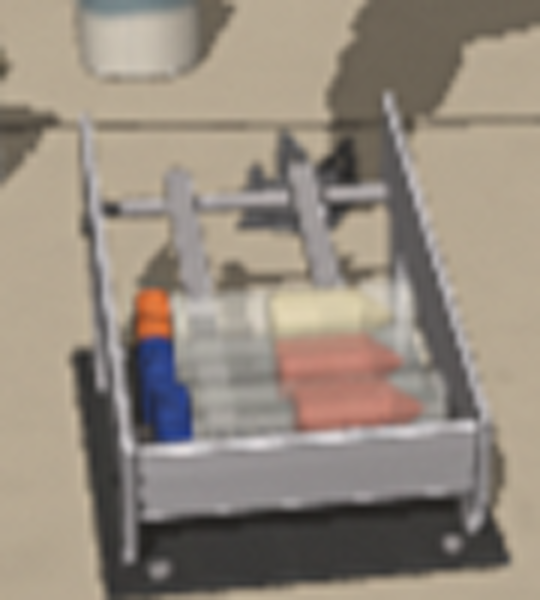

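All three tubes lie in one close row with the caps on the same side (w16: caps at about (325,222), (354,220) and (381,215)). I'll check them numerically, including for motion.

```bash
python3 - <<'E'
from fit import *
v=load('w16.png');R,t=T(np.load('chute.npy'));W=v['world_to_cam'];C=W[:3,:3];o=-C.T@W[:3,3]
for n,f,c in(('wait',(390.5,117),(381,217)),('blue',(360,119),(354.5,221)),('orange',(330.5,119),(325,224))):
    for u,w in(f,c):
        r=C.T@np.array([(u-v['cx'])/K(v),(w-v['cy'])/K(v),1]);ol=R.T@(o-t);rl=R.T@r;print(n,np.round(1000*(ol+rl*(.0155-ol[2])/rl[2]),1))
x=snap('wrist','w17.png')['image'].astype(int);print('diff',np.abs(x-v['image'])[90:250,300:420].max(),observe()['time'])
E
```

```text
wait [ 14.4 -51.5  15.5]
wait [11.5 56.  15.5]
blue [ 48.7 -49.9  15.5]
blue [44.1 57.5 15.5]
orange [ 80.3 -50.3  15.5]
orange [78.9 57.4 15.5]
diff 27 17.1667
```

```bash
python3 - <<'E'
from h import *
a=snap('side','s18.png')['image'].astype(int);b=snap('side','s19.png')['image'].astype(int);c=load('s16.png')['image'].astype(int)
for p,q in((a,b),(a,c)):
    d=np.abs(p-q);print('chute',d[185:225,195:260].max(),d[185:225,195:260].mean(),'static',d[:100,:180].max(),d[:100,:180].mean())
from plant import close_job
print(close_job())
E
```

```text
chute 3 0.5467948717948717 static 3 0.5356111111111111
chute 3 0.543974358974359 static 3 0.5330925925925926
the job is handed in; nothing more can be done
None
```

Both tubes are loaded behind the waiting one, and I handed the job in at about 17.4 s of the 61 s allowed. The hand-in returned no verdict.

I gripped each tube at its middle, turned it so its cap faced away from the robot, and lowered it to light contact at about x = 150 mm on the rails. I then freed it and lifted straight up so it rolled down.

**Final positions:** the last pictures put the tube axes at about x = 13, 46 and 80 mm from the stop, all inside their windows. The feet were at y of about -50 mm, and the caps were all towards chute +y. The rows were square to within about 3 degrees. I assumed the tubes' height of 15.5 mm off the rails for this rather than measuring it.

**Still and clear:** side pictures taken before hand-in differed only by image noise, so the tubes were still. One wrist-picture comparison had a peak difference of 27 grey levels around the tubes. I did not trace it, but the side views do not bear it out. The gripper was about 14 cm above the release height and touching nothing.

**Forces:** the highest contact force I read was about 19 N, while pressing the first tube onto the rails.

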